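Load and lock the dicing cassette of a bench vegetable slicer

TASK

Load the dicing cassette that lies on the vegetable slicer's runway: its blades are sharp, so never touch it with the gripper but take the food pusher and with it slide the cassette squarely along the guide rail until it drops and lies fully down in the pocket. Then swing the locking lever fully shut over it, and stand the pusher back upright on the worktop, clear of the slicer. Leave the jam jar, the salt shaker and the spare cassette where they stand.

Things in the scene. Friction and masses are not known exactly. Their poses are not given: they have to be found in the camera images.
- slicer: Bench vegetable slicer, fixed: flat steel bed, x -68 to +60 mm, y -150 to +150 (a loop below bed level reaches y 177), bed top 40 mm above the worktop. Origin on the worktop under the bed's middle; y = feed direction, x points to the guide rail. Runway from y = -150 to +22, then the pocket. The long side at x = -68 and both ends are open: nothing rises above the bed there but the lever.
- guide_rail (a point): Middle of the top inner edge of the grey guide rail (fence) along the whole bed, slicer frame x 48, y 0, z 56 mm: its flat inner face is at x = 48, it is 12 mm thick and rises 16 mm above the bed. Axes as the slicer's.
- slicer_pocket (a point): Centre of the pocket on its floor level: slicer frame x 4.5, y 71.75, z 28 mm, axes as the slicer's. The pocket spans x -39 to +48 (one wall flush with the rail's face), y 22 to 121.5, is 12 mm deep; its floor is a 10 mm wide ledge round an opening. A seated cassette has its origin here.
- dicing_cassette: Black frame 84 (x) by 96 (y) by 22 mm high round a grid of steel blades, 0.16 kg, loose; origin at centre of underside. Starts on the runway, off the rail, skewed up to 0.2 rad. The pocket is only 3 mm wider and 3.5 mm longer. Pushed from behind it tips nose first into the pocket; the tail drops when its rear face is at slicer y 22 to 25 mm. Seated, its top is at z = 50 mm.
- pusher: Food pusher: black upright stick 115 mm tall, about 0.12 kg, loose, standing on the worktop left or right of the slicer. Foot 30 (x) by 56 (y) by 30 mm high with flat faces; above it, centred, a straight handle 22 (x) by 34 mm (y). Origin at the centre of the foot's underside, z up the stick.
- slicer_lever (a joint): Locking lever on a vertical axis: 0 = shut (handle along slicer +y, nose along +x over the cassette's frame), grows counter-clockwise from above to 1.75 (at 1.57 the handle points to slicer -x, off the bed). Stays where left; about 1 N at the knob moves it. Starts anywhere in 0.5 to 1.6; below 1.15 its nose is in the cassette's way. It cannot shut over a cassette that is not down.
- lever_pivot (a point): The lever's axis on top of its hub: slicer frame x -54, y 60, z 59 mm. Hub radius 12 mm; the nose is 14 mm wide and reaches 26.5 mm from the axis; nose and the 12 mm wide handle lie between z = 52 and 59 mm, 2 mm above a seated cassette.
- lever_knob (a point): Top centre of the lever's upright round knob, radius 7 mm, 58 mm from the axis; it stands from z = 59 to 84 mm above the worktop.
- bag_corner (a point): Upper end of the nearest upright edge of the big paper bag behind the slicer, a solid obstacle 310 mm tall that never moves: from this edge one flat side runs to x 0.86, y 0.11 (world, m) and another to x 0.855, y -0.26. Keep the arm and gripper out of it.
- jam_jar: Jam jar, 60 mm across, 85 mm tall, standing just in front of the slicer's open long side, between runway and lever; loose, origin at the centre of its underside. Not to be moved.
- salt_shaker: Salt shaker, 44 mm across, 90 mm tall, on the other side of the slicer from the pusher; loose, origin at the centre of its underside. Not to be moved.
- spare_cassette: Spare slicing cassette: the same black frame (84 x 96 x 22 mm) with a steel plate and one straight blade, lying on the worktop to the right of the slicer; loose, origin at the centre of its underside. Not to be moved.
Things that resemble listed ones, but are neither listed nor needed, are in the scene too. What is shaped like the pusher but purple or red is not meant. Leave any green look-alike of the dicing_cassette alone.

How it is judged:
On the way, in this order (a step that is already met when the one before it is completed fails the run):
1. the dicing cassette is square against the guide rail, still on the runway (x of dicing_cassette in the frame of slicer above 0.002 m and y of dicing_cassette in the frame of slicer below 0.022 m and angle between the y axis of dicing_cassette and the y axis of slicer, either way round below 0.06 rad), for 0.1 s.
2. the dicing cassette lies fully down in the slicer's pocket (horizontal distance between dicing_cassette and slicer_pocket below 0.004 m and z of dicing_cassette in the frame of slicer_pocket below 0.0025 m and angle between the y axis of dicing_cassette and the y axis of slicer, either way round below 0.06 rad and angle between dicing_cassette's own z axis and vertical below 0.05 rad), for 0.2 s.
3. the locking lever is shut over it (all of step 2 and value of joint slicer_lever below 0.12 rad), for 0.2 s.
At the end, for the whole second after the job is handed in: The dicing cassette lies flat on the pocket's floor (within 2.5 mm of it in height, within 4 mm of the pocket's centre, square to it), the locking lever is shut (below 0.12 rad), and the pusher stands upright on the worktop itself, clear of the slicer, released and at rest (all of step 3 and angle between pusher's own z axis and vertical below 0.1 rad and height (world z) of pusher below 0.006 m and linear speed of each of pusher, dicing_cassette below 0.02 m/s and contact force between pusher and slicer below 0.2 N); the robot touches nothing.
It fails at once if the gripper or arm touches the bladed dicing cassette (contact force between any of the fingers, the arm and dicing_cassette above 0.5 N).
It fails at once if the jam jar, the salt shaker or the spare cassette is moved by more than 25 mm or tipped (distance of any of jam_jar, salt_shaker, spare_cassette from where it was at the start of the episode above 0.025 m or angle between any of jam_jar, salt_shaker, spare_cassette's own z axis and vertical above 0.4 rad).
It also fails if it takes over 72 s, if anything falls off the work surface, if the arm or the gripper's body presses on something with over 40 N, if the wrist force passes 120 N, or if a joint passes its speed limit or range.

ROBOT

A 7-joint arm with a two-finger parallel gripper is mounted at the origin on a cart in front of the work surface, level with it; the furniture and walls round the work are solid. World frame = base frame: x ahead of the robot, y to its left, z up, the work surface at z = 0. Lengths are in m, angles in rad, forces in N, time in s.
With the tool pointing down it reaches from about 0.4 to 0.85 m from the base axis. Payload 10.4 kg.
Tool frame: the origin (TCP) lies between the finger pads; the fingertips stand 22 mm ahead of it and the grasp point (between the pads) lies 3 mm ahead of it; z points along the fingers, y is the line along which they close (so a half turn about z gives the same grasp; the last joint's range is limited). The gripper opens to 85 mm and grips with 20 to 120 N. Pads are 22 mm wide; open, the fingers measure 114 mm over their backs; the gripper's body (76 mm by 85 mm) begins 54 mm behind the grasp point. The pads swing forward as they close: fully open they stand 13 mm farther back than shut.
Start: joints at [1.28, 0.332, -0.065, 1.46, 0.022, 1.35, -0.088], TCP at [0.165, -0.603, 0.253] pointing down, gripper open.
Joint ranges: [-2.6, 2.6], [-0.5, 2.12], [-1.47, 1.34], [0.16, 2.42], [-1.27, 4.41], [0.06, 2.06], [-2.6, 2.6]. Speed limits (rad/s): [2.22, 2.22, 2.79, 2.79, 3.14, 3.14, 3.14].

INTERFACE

Orientations are given as a unit quaternion [x, y, z, w].
In Python, from workcell import manip, camera, ticket, boxes_of, outline_of gives the robot as it stands.
- The arm moves only by the tool carry_out, never from a script. Its argument "deltas" is a list of rows, each a list of 5 numbers: the shift along the tool's x, y, z as a fraction of full scale, then the turn about the tool's z as a fraction of full scale, then the opening, from -1 (shut) to 1 (fully open), so that 0 is half open. In form: [[tx, ty, tz, spin, gripper], ...]. A call has 1 to 20 rows; each row is the pose to reach, as a shift and turn from the pose commanded when the call began, along the tool's axes at that moment; what a row does not reach only later rows make up. Full scale, the value 1, is 150 mm for a shift and 30 degrees for a turn. A row lasts 1/8 s, in which the tool goes at most 62.5 mm and 10.7 degrees, less where a joint would pass 70% of its speed; a pose out of reach is approached as far as the arm can. A call with a number of a shift or a turn outside -1 to 1 is refused whole. A call with a gripper value outside its range is refused whole. The fingers move at their own pace and stop on an object; "force" is the grip in N (left out, the last holds). Time passes only in rows, so rows that repeat a pose let the fingers close. It gives the time, the measured TCP pose, the force, the opening and the grip force at its end, in the units of the state.
- manip.get_obs(): the state, without advancing time (a new reading comes with each control period).
- camera(name): name is "scene" or "top"; returns a dict with "img" (400x640x3 uint8, red, green, blue), "depth" (400x640 float32, m along the optical axis (not along the pixel's ray), 0 where there is no reading), "vertical_fov" (degrees; the focal length in pixels is half the picture's height over the tangent of half this angle, whatever the lens; pixels are square), "cx", "cy" (the principal point, pixels), "R" (3x3) and "t" (3): a world point X has camera coordinates R X + t. Camera axes: x right, y down, z forward; pixel columns grow to the right and rows downward; lengths in m; the calibration is good to about 2 mm. A picture is of the moment at which its call begins.
- ticket.hand_in(): hands the job in; it is judged then, once.
Trained networks look in a picture, given as the dict that the camera call returned (one of the last four; its "shot" number tells which), for a name from the list of things; names that differ only in an ending like _2 or _b are one class to them, and where a whole thing is asked for, a point or a joint stands for the part that bears it (a point fixed in the world has none). Each returns a list of dicts, best first, with "conf" (0 to 1); they miss things now and then, are a little off and sometimes report something else, mostly with a low value. They report only what shows in the picture. A call takes as long as a camera call. They do not tell look-alikes from the thing itself.
- boxes_of(query, picture): "position" ([x, y, z] in m, in world coordinates, good to about 4 mm: the middle of the surface that is visible of it).
- outline_of(query, picture): "region" (400x640 bool, what is visible of it).
The state is a dict: "clock": time; "joint_pos": joint angles; "joint_velocities": joint speeds; "tau": joint torques, N m; "position": TCP position; "ee_rot": TCP orientation; "ft_force": force on the tool from outside, world axes, zero at the start; "torque": the same for the moment, N m; "grip_width": opening from 0.0 (shut) to 1.0 (fully open); "grasp_force": force on a finger pad.
Only numpy, scipy, OpenCV 4.12 (cv2) and the standard library are available. Lean on these libraries where they do the work, as an engineer would, in place of code of your own. Each camera call takes 0.05 s, during which the arm holds its last target. There are 200 camera calls.

## Working session

There is one attempt and no reset: what is moved stays moved. The work goes in short steps, Python scripts to look and compute and a tool call to move; the robot and the scene stay as the last step left them, time stands still between calls to the robot, and variables do not carry over. Pictures are saved under pics/ and viewed, at most 10 in all, crops included, and the job is handed in when it is done.

Besides the shell and the picture viewer there is one more tool, called as a command line: name --pt "numbers of a row" for each row, then --argument value for the rest. carry_out: Moves the arm, as the interface text tells. Its arguments: {"type":"object","properties":{"deltas":{"type":"array","items":{"type":"array","items":{"type":"number"}}},"force":{"type":"number"}},"required":["deltas"]}

```bash
mkdir -p pics
cat > h.py <<'E'
import numpy as np, cv2
from workcell import manip, camera, ticket, boxes_of, outline_of
def f(c): return 200/np.tan(np.radians(c["vertical_fov"])/2)
def cloud(c):
    d=c["depth"]; v,u=np.mgrid[0:400,0:640]; F=f(c)
    P=np.stack([(u-c["cx"])/F*d,(v-c["cy"])/F*d,d],-1)
    W=(P-c["t"])@c["R"]; W[d==0]=np.nan; return W
def proj(c,X):
    p=c["R"]@np.array(X)+c["t"]; return p[:2]/p[2]*f(c)+[c["cx"],c["cy"]]
def save(c,n,s=1,box=None):
    im=c["img"][...,::-1]
    if box: im=im[box[1]:box[3],box[0]:box[2]]
    cv2.imwrite("pics/"+n,cv2.resize(im,None,fx=s,fy=s,interpolation=cv2.INTER_CUBIC))
E
python3 - <<'E'
from h import *
o=manip.get_obs(); print({k:np.round(v,3) for k,v in o.items()})
for n in("top","scene"):
    c=camera(n); save(c,n+"0.png",1.25)
    print(n,c["t"],-c["R"].T@c["t"])
    for q in "slicer guide_rail slicer_pocket dicing_cassette pusher slicer_lever lever_pivot lever_knob bag_corner jam_jar salt_shaker spare_cassette".split():
        print(q,[(np.round(b["position"],3).tolist(),round(b["conf"],2),proj(c,b["position"]).round().tolist()) for b in boxes_of(q,c)[:4]])
E
```

```text
{'clock': np.float64(0.0), 'joint_pos': array([ 1.28 ,  0.333, -0.065,  1.461,  0.022,  1.35 , -0.088]), 'joint_velocities': array([ 0.001,  0.001,  0.   , -0.001, -0.   , -0.   , -0.001]), 'tau': array([-0.0000e+00, -6.2545e+01,  5.0000e-02, -3.9159e+01,  1.6000e-02,
        1.0000e-02, -0.0000e+00]), 'position': array([ 0.165, -0.602,  0.253]), 'ee_rot': array([ 0.991,  0.134, -0.   , -0.001]), 'ft_force': array([ 0.157,  0.222, -0.344]), 'torque': array([0.029, 0.003, 0.003]), 'grasp_force': np.float64(0.0), 'grip_width': np.float64(0.999)}
top [0.03661369 0.54804275 1.51815417] [0.41998718 0.02286752 1.55870823]
slicer []
guide_rail [([0.588, 0.056, 0.04], 0.64, [312.0, 182.0])]
slicer_pocket [([0.588, 0.056, 0.043], 0.93, [312.0, 182.0])]
dicing_cassette [([0.436, -0.197, 0.02], 0.75, [387.0, 226.0]), ([0.555, -0.036, 0.055], 0.67, [339.0, 191.0])]
pusher [([0.509, 0.437, 0.06], 0.76, [198.0, 207.0]), ([0.442, 0.068, 0.082], 0.68, [309.0, 225.0]), ([0.412, 0.455, 0.057], 0.61, [193.0, 236.0]), ([0.426, 0.314, 0.062], 0.51, [235.0, 231.0])]
slicer_lever [([0.545, 0.135, 0.058], 0.53, [288.0, 195.0])]
lever_pivot [([0.589, 0.057, 0.044], 0.85, [311.0, 182.0])]
lever_knob []Traceback (most recent call last):
  File "<stdin>", line 7, in <module>
ValueError: it knows: dicing_cassette, guide_rail, jam_jar, lever_knob, lever_pivot, pusher, salt_shaker, slicer, slicer_lever, slicer_pocket, spare_cassette
```

Run:
```python
from h import *
c=camera("scene"); save(c,"scene0.png",1.25)
print(-c["R"].T@c["t"])
for q in "slicer slicer_lever lever_pivot lever_knob pusher dicing_cassette jam_jar salt_shaker spare_cassette".split():
        print(q,[(np.round(b["position"],3).tolist(),round(b["conf"],2),proj(c,b["position"]).round().tolist()) for b in boxes_of(q,c)[:4]])
c=camera("top"); save(c,"top0.png",3,(160,120,420,310))
for q in "jam_jar salt_shaker".split():
        print(q,[(np.round(b["position"],3).tolist(),round(b["conf"],2),proj(c,b["position"]).round().tolist()) for b in boxes_of(q,c)[:4]])
```

```text
[-0.1795549   0.59947445  0.78492099]
slicer [([0.586, 0.086, 0.041], 0.73, [300.0, 235.0])]
slicer_lever [([0.54, 0.141, 0.056], 0.51, [293.0, 246.0])]
lever_pivot [([0.5, 0.45, 0.071], 0.74, [198.0, 298.0]), ([0.582, 0.089, 0.042], 0.59, [300.0, 236.0])]
lever_knob []
pusher [([0.4, 0.467, 0.05], 0.98, [208.0, 335.0]), ([0.413, 0.324, 0.057], 0.88, [260.0, 301.0]), ([0.5, 0.452, 0.072], 0.79, [197.0, 298.0])]
dicing_cassette [([0.548, -0.032, 0.059], 0.97, [336.0, 223.0]), ([0.436, -0.185, 0.02], 0.86, [393.0, 233.0])]
jam_jar [([0.432, 0.081, 0.065], 0.93, [332.0, 255.0])]
salt_shaker [([0.536, 0.14, 0.06], 0.67, [294.0, 245.0]), ([0.506, -0.36, 0.048], 0.47, [414.0, 199.0]), ([0.628, -0.402, 0.021], 0.43, [396.0, 188.0])]
spare_cassette [([0.627, -0.4, 0.021], 0.62, [396.0, 188.0]), ([0.547, -0.033, 0.062], 0.38, [337.0, 223.0])]
jam_jar [([0.443, 0.073, 0.081], 0.75, [307.0, 225.0])]
salt_shaker [([0.51, -0.364, 0.074], 0.52, [439.0, 203.0])]
```

View pics/top0.png

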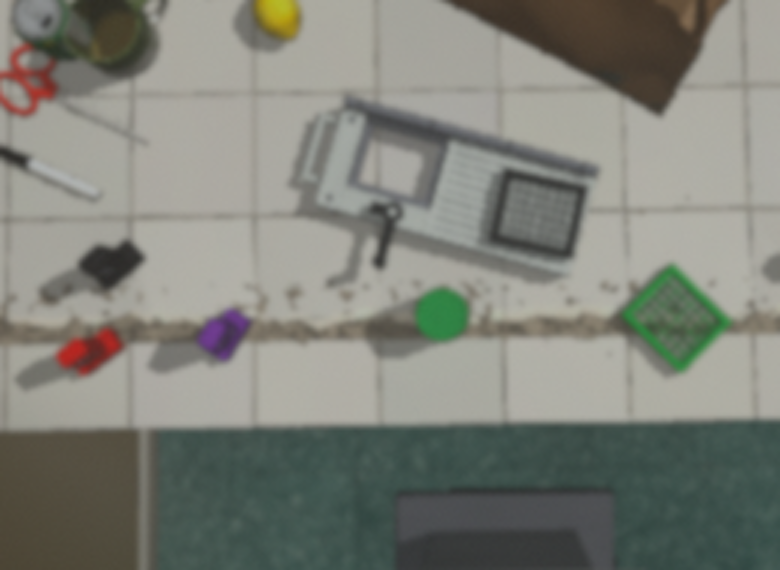

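View pics/scene0.png

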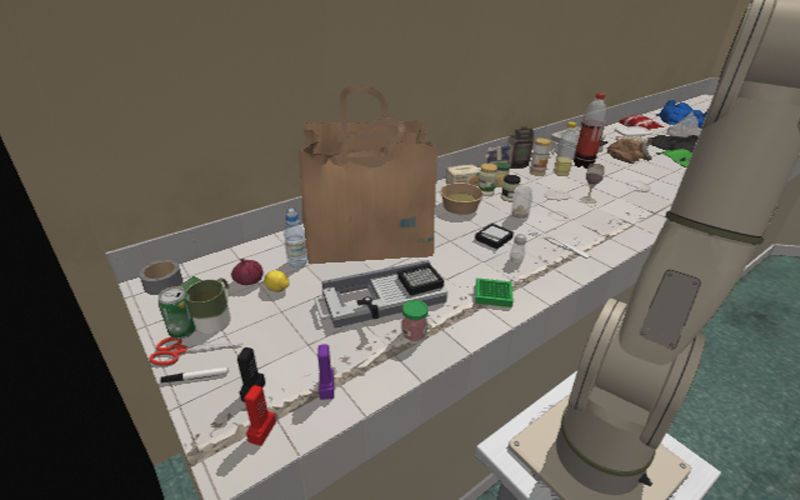

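The black stick at crop (112,263), image pixel (197,208), is the pusher; the purple one at crop (224,335) and the red one at (90,350) are decoys. The black cassette on the bed, at crop (540,213), is the dicing cassette; the green one at (675,318) is a decoy. The lever handle, at crop (380,240), points off the bed. Next I'll measure poses.

Run:
```python
from h import *
def rect(P):
    (c,s,a)=cv2.minAreaRect((P[:,:2]*1000).astype(np.float32)); return np.round(c,1),np.round(s,1),round(a,1)
for n in("top","scene"):
    c=camera(n); W=cloud(c); z=W[...,2]; x=W[...,0]; y=W[...,1]
    if n=="top": save(c,"c1.png",6,(170,170,300,255))
    ok=(x>.45)&(x<.72)&(y>-.16)&(y<.28)
    rail=ok&(z>.049)&(z<.06)
    num,lab,st,_=cv2.connectedComponentsWithStats(rail.astype(np.uint8))
    for i in range(1,num):
        if st[i,4]>25: print(n,"z.049-.06",st[i,4],rect(W[lab==i]))
    bed=ok&(z>.034)&(z<.066); num,lab,st,_=cv2.connectedComponentsWithStats(bed.astype(np.uint8)); i=1+st[1:,4].argmax(); print("bed",st[i,4],rect(W[lab==i]))
    for q in("dicing_cassette","pusher","slicer_lever","jam_jar","salt_shaker","spare_cassette"):
        for b in outline_of(q,c)[:4]:
            m=cv2.erode(b["region"].astype(np.uint8),np.ones((1,1)))>0; P=W[m]; P=P[~np.isnan(P[:,0])]
            zt=np.percentile(P[:,2],95); T=P[P[:,2]>zt-.008]
            print(n,q,round(b["conf"],2),"n",len(P),"ztop",round(zt,3),"top",rect(T),"all",rect(P),c["img"][m].mean(0).round())
    bag=(x>.55)&(y>-.3)&(y<.2)&(z>.2); B=W[bag]
    if len(B): i=B[:,0].argmin(); print("bag min x",B[i].round(3))
```

```text
top z.049-.06 283 (array([643. ,  38.5]), array([297.6,  15.7]), 73.2)
top z.049-.06 67 (array([543.1, 140.2]), array([35.8, 60.9]), 70.3)
bed 2556 (array([570.8,  59.9]), array([299.9, 166.3]), 73.2)
top dicing_cassette 0.91 n 417 ztop 0.026 top (array([ 435.1, -192.1]), array([93.9, 82.9]), 43.7) all (array([ 436.8, -194.1]), array([96.2, 86.4]), 46.4) [ 74. 121.  78.]
top dicing_cassette 0.72 n 325 ztop 0.066 top (array([554.9, -36.6]), array([95.3, 84.4]), 75.4) all (array([556.5, -37. ]), array([95.8, 88.1]), 76.1) [79. 80. 78.]
top pusher 0.76 n 247 ztop 0.116 top (array([505.8, 444.6]), array([20.8, 33.6]), 41.7) all (array([507.9, 451.5]), array([44. , 65.6]), 42.9) [67. 66. 63.]
top pusher 0.66 n 154 ztop 0.117 top (array([424.1, 315.4]), array([17.6, 30.4]), 50.0) all (array([423.6, 317. ]), array([28.4, 51.6]), 63.7) [ 91.  60. 110.]
top pusher 0.6 n 384 ztop 0.066 top (array([554.6, -36.5]), array([96. , 84.2]), 76.0) all (array([556.4, -37.3]), array([97.6, 87.9]), 76.0) [83. 85. 82.]
top pusher 0.47 n 202 ztop 0.117 top (array([407. , 464.8]), array([17.2, 28.8]), 43.1)
[... 2379 characters left out ...]
 n 397 ztop 0.025 top (array([ 633.5, -408.7]), array([ 85.7, 103.9]), 10.0) all (array([ 633.1, -408.4]), array([ 86.5, 104.7]), 9.9) [91. 90. 89.]
scene salt_shaker 0.77 n 242 ztop 0.087 top (array([ 503.3, -363. ]), array([26.9, 20.9]), 26.4) all (array([ 503. , -361.5]), array([42.4, 25.9]), 32.0) [144. 140. 136.]
scene spare_cassette 0.85 n 401 ztop 0.025 top (array([ 633.5, -408.7]), array([ 85.7, 103.9]), 10.0) all (array([ 646.8, -423.4]), array([108.1, 138.2]), 9.1) [91. 91. 90.]
scene spare_cassette 0.38 n 213 ztop 0.087 top (array([ 502. , -363.5]), array([22.8, 15.8]), 53.9) all (array([ 500.4, -359.8]), array([41.4, 22.9]), 41.3) [143. 139. 135.]
bag min x [ 0.672 -0.178  0.211]
```

View pics/c1.png

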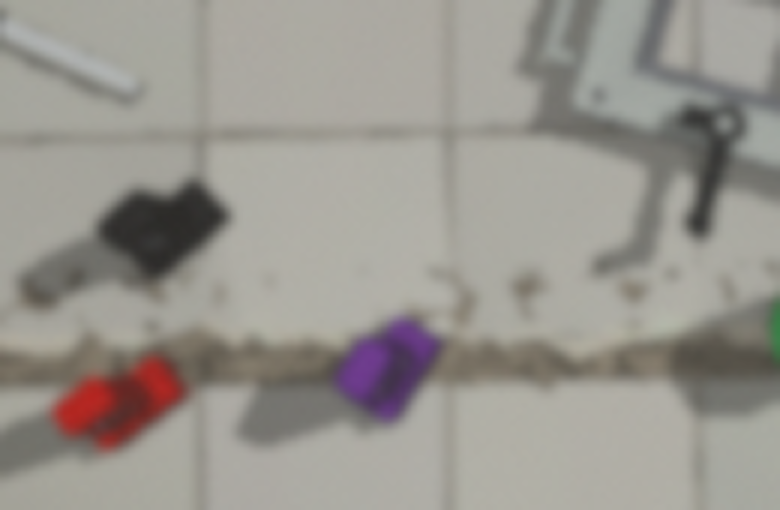

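```bash
cat >> h.py <<'E'
O=np.array([.5911,.0537]); TH=np.radians(-16.6)
def s2w(x,y): c,s=np.cos(TH),np.sin(TH); return O+np.array([[c,-s],[s,c]])@[x/1000,y/1000]
def w2s(p): c,s=np.cos(TH),np.sin(TH); return np.array([[c,s],[-s,c]])@(np.array(p[:2])-O)*1000
def pose():
    o=manip.get_obs(); q=o["ee_rot"]; return *o["position"],np.degrees(2*np.arctan2(q[1],q[0]))
def plan(pts,start=None):
    x,y,z,a=start or pose()
    print("from",np.round([x,y,z],4),round(a,2))
    for X,Y,Z,A in pts:
        r=np.radians(a); d=np.array([X-x,Y-y]); tx=np.array([np.cos(r),np.sin(r)]); ty=np.array([np.sin(r),-np.cos(r)])
        sp=-((A-a+180)%360-180)/30
        row=np.round([d@tx/.15,d@ty/.15,(z-Z)/.15,sp],3)
        n=max(np.linalg.norm(row[:3])*150/62.5,abs(row[3])*30/10.7); print(row.tolist(),"rows>=",round(n,1))
        p=(tx*row[0]+ty*row[1])*.15; x+=p[0]; y+=p[1]; z-=row[2]*.15; a-=row[3]*30
E
python3 - <<'E'
from h import *
plan([(.31,-.53,.25,35),(.45,-.40,.25,55),(.52,-.26,.25,70),(.53,-.10,.25,85),(.53,.05,.25,100),(.53,.20,.25,115),(.52,.34,.25,131.7),(.506,.445,.2,131.7),(.506,.445,.093,131.7)])
E
```

```text
from [ 0.1654 -0.6027  0.2533] 15.35
[1.058, -0.213, 0.022, -0.655] rows>= 2.6
[1.261, -0.174, 0.0, -0.667] rows>= 3.1
[1.033, -0.153, 0.0, -0.5] rows>= 2.5
[1.025, -0.302, 0.0, -0.5] rows>= 2.6
[0.996, -0.087, 0.0, -0.5] rows>= 2.4
[0.985, 0.173, 0.0, -0.5] rows>= 2.4
[0.874, 0.335, 0.0, -0.556] rows>= 2.2
[0.585, 0.395, 0.334, -0.0] rows>= 1.9
[-0.0, 0.0, 0.713, -0.0] rows>= 1.7
```

carry_out --pt "1 -0.2 0.02 -0.65 1" --pt "1 -0.2 0.02 -0.65 1" --pt "1 -0.2 0.02 -0.65 1" --pt "1 -0.2 0.02 -0.65 1"

```text
clock: 2.3
position: [0.3049, -0.5325, 0.2504]
ee_rot: [0.953, 0.302, 0.001, -0.0]
ft_force: [-0.1, -0.5, -0.4]
grip_width: 1.001
grasp_force: 0.0
```

carry_out --pt "1 -0.15 0 -0.65 1" --pt "1 -0.15 0 -0.65 1" --pt "1 -0.15 0 -0.65 1" --pt "1 -0.15 0 -0.65 1"

```text
clock: 2.8
position: [0.4133, -0.429, 0.2505]
ee_rot: [0.889, 0.458, 0.0, 0.0]
ft_force: [-1.0, -0.9, 0.1]
grip_width: 1.0
grasp_force: 0.0
```

carry_out --pt "1 -0.15 0 -0.5 1" --pt "1 -0.15 0 -0.5 1" --pt "1 -0.15 0 -0.5 1" --pt "1 -0.15 0 -0.5 1"

```text
clock: 3.3
position: [0.4815, -0.2948, 0.2505]
ee_rot: [0.822, 0.569, -0.0, 0.0]
ft_force: [-0.0, -0.7, -0.4]
grip_width: 1.001
grasp_force: 0.0
```

Run:
```python
from h import *
print(manip.get_obs()["joint_pos"].round(2),manip.get_obs()["clock"])
plan([(.52,-.15,.25,85),(.53,-.01,.25,100),(.53,.13,.25,110),(.53,.27,.25,120),(.51,.39,.25,131.7),(.506,.445,.2,131.7),(.506,.445,.093,131.7)])
```

```text
[ 0.84  0.23 -0.44  1.61  0.1   1.32  0.03] 3.3
from [ 0.4815 -0.2948  0.2505] 69.39
[0.994, -0.1, 0.003, -0.52] rows>= 2.4
[0.935, -0.015, 0.0, -0.5] rows>= 2.2
[0.919, 0.162, 0.0, -0.334] rows>= 2.2
[0.877, 0.319, 0.0, -0.333] rows>= 2.2
[0.76, 0.285, 0.0, -0.39] rows>= 1.9
[0.291, 0.224, 0.334, 0.0] rows>= 1.2
[0.0, -0.0, 0.713, 0.0] rows>= 1.7
```

Tracking works well, so I'll continue to a point above the pusher.

carry_out --pt "1 -0.1 0 -0.52 1" --pt "1 -0.1 0 -0.52 1" --pt "1 -0.1 0 -0.52 1" --pt "1 -0.1 0 -0.52 1"

```text
clock: 3.8
position: [0.5203, -0.15, 0.2504]
ee_rot: [0.738, 0.675, -0.0, 0.0]
ft_force: [-0.3, -0.7, -0.1]
grip_width: 0.999
grasp_force: 0.0
```

carry_out --pt "0.93 -0.01 0 -0.5 1" --pt "0.93 -0.01 0 -0.5 1" --pt "0.93 -0.01 0 -0.5 1" --pt "0.93 -0.01 0 -0.5 1"

```text
clock: 4.3
position: [0.5314, -0.0123, 0.2502]
ee_rot: [0.644, 0.765, -0.0, 0.0]
ft_force: [1.0, -1.5, 0.7]
grip_width: 1.0
grasp_force: 0.0
```

carry_out --pt "0.92 0.16 0 -0.33 1" --pt "0.92 0.16 0 -0.33 1" --pt "0.92 0.16 0 -0.33 1" --pt "0.92 0.16 0 -0.33 1"

```text
clock: 4.8
position: [0.5317, 0.1278, 0.2499]
ee_rot: [0.576, 0.818, -0.0, 0.0]
ft_force: [0.2, -0.5, 0.1]
grip_width: 1.002
grasp_force: 0.0
```

carry_out --pt "0.88 0.32 0 -0.33 1" --pt "0.88 0.32 0 -0.33 1" --pt "0.88 0.32 0 -0.33 1" --pt "0.88 0.32 0 -0.33 1"

```text
clock: 5.3
position: [0.5324, 0.2683, 0.2497]
ee_rot: [0.503, 0.864, -0.001, 0.0]
ft_force: [0.4, -0.6, -0.1]
grip_width: 0.999
grasp_force: 0.0
```

carry_out --pt "0.76 0.28 0 -0.4 1" --pt "0.76 0.28 0 -0.4 1" --pt "0.76 0.28 0 -0.4 1" --pt "0.76 0.28 0 -0.4 1"

```text
clock: 5.8
position: [0.5133, 0.3871, 0.2499]
ee_rot: [0.411, 0.912, -0.001, 0.001]
ft_force: [-0.4, -1.1, -0.1]
grip_width: 1.0
grasp_force: 0.0
```

Run:
```python
from h import *
o=manip.get_obs();print(o["joint_pos"].round(2),o["clock"])
plan([(.506,.445,.2,131.7),(.506,.445,.093,131.7)])
```

```text
[-0.1   0.52 -0.88  1.38  0.4   1.43 -0.25] 5.8
from [0.5133 0.3871 0.2499] 131.52
[0.322, 0.22, 0.333, -0.006] rows>= 1.2
[-0.0, -0.0, 0.713, -0.0] rows>= 1.7
```

carry_out --pt "0.32 0.22 0.33 0 1" --pt "0.32 0.22 0.33 0 1" --pt "0.32 0.22 0.7 0 1" --pt "0.32 0.22 1 0 1" --pt "0.32 0.22 1 0 1"

```text
clock: 6.42
position: [0.505, 0.4435, 0.0973]
ee_rot: [0.41, 0.912, -0.003, -0.0]
ft_force: [0.3, 0.2, 1.1]
grip_width: 1.0
grasp_force: 0.0
```

carry_out --pt "0 0 0.05 0 -1" --pt "0 0 0.05 0 -1" --pt "0 0 0.05 0 -1" --pt "0 0 0.05 0 -1" --pt "0 0 0.05 0 -1" --pt "0 0 0.05 0 -1" --pt "0 0 0.05 0 -1" --pt "0 0 0.05 0 -1" --force 50

```text
clock: 7.42
position: [0.5042, 0.4483, 0.0939]
ee_rot: [0.409, 0.913, 0.0, 0.0]
ft_force: [-1.0, -0.5, 6.0]
grip_width: 0.249
grasp_force: 54.0
```

carry_out --pt "0 0 -0.4 0 -1" --pt "0 0 -0.8 0 -1" --pt "0 0 -0.8 0 -1" --pt "0 0 -0.8 0 -1"

```text
clock: 7.92
position: [0.5038, 0.4476, 0.2121]
ee_rot: [0.409, 0.913, -0.0, 0.0]
ft_force: [-0.6, -1.0, -1.2]
grip_width: 0.251
grasp_force: 53.2
```

Run:
```python
from h import *
def rect(P):
    (c,s,a)=cv2.minAreaRect((P[:,:2]*1000).astype(np.float32)); return np.round(c,1),np.round(s,1),round(a,1)
o=manip.get_obs();print(o["grip_width"],pose())
c=camera("scene"); save(c,"g1.png",3,(120,170,320,350))
W=cloud(c);x,y,z=np.moveaxis(W,-1,0); m=(x>.45)&(x<.56)&(y>.39)&(y<.5)
print(np.nanmin(z[m&(z>.03)]))
p=s2w(-110,-100)
plan([(.50,.33,.215,142),(.47,.20,.215,150),(.44,.07,.215,158),(*s2w(-100,-75),.215,163.4),(*s2w(-96,-97),.215,163.4)])
```

```text
0.25097708462203017 (np.float64(0.5037926497250386), np.float64(0.4476274382266753), np.float64(0.21210951985332693), np.float64(131.75065856071632))
0.11975324314073277
from [0.5036 0.4473 0.2112] 131.75
[-0.567, -0.539, -0.025, -0.342] rows>= 1.9
[-0.376, -0.806, -0.0, -0.266] rows>= 2.1
[-0.261, -0.851, -0.0, -0.267] rows>= 2.1
[-0.358, -0.283, -0.0, -0.18] rows>= 1.1
[-0.026, -0.147, -0.0, -0.0] rows>= 0.4
```

View pics/g1.png

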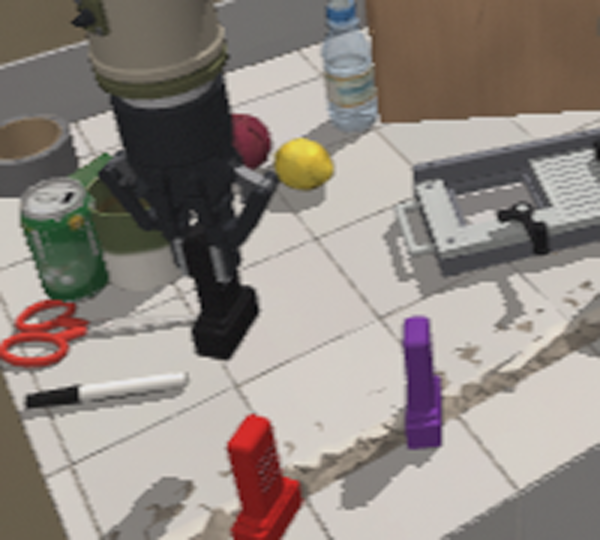

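The pusher is held upright and clear, with the foot at about crop (225,320).

carry_out --pt "-0.57 -0.54 -0.02 -0.34 -1" --pt "-0.57 -0.54 -0.02 -0.34 -1" --pt "-0.57 -0.54 -0.02 -0.34 -1" --pt "-0.57 -0.54 -0.02 -0.34 -1"

```text
clock: 8.48
position: [0.5001, 0.3299, 0.2148]
ee_rot: [0.326, 0.945, -0.0, -0.001]
ft_force: [0.4, 0.3, -1.1]
grip_width: 0.252
grasp_force: 53.1
```

carry_out --pt "-0.38 -0.8 0 -0.27 -1" --pt "-0.38 -0.8 0 -0.27 -1" --pt "-0.38 -0.8 0 -0.27 -1" --pt "-0.38 -0.8 0 -0.27 -1"

```text
clock: 8.98
position: [0.4712, 0.2014, 0.2158]
ee_rot: [0.258, 0.966, 0.0, 0.0]
ft_force: [-0.0, 0.6, -0.8]
grip_width: 0.251
grasp_force: 53.1
```

carry_out --pt "-0.26 -0.85 0 -0.27 -1" --pt "-0.26 -0.85 0 -0.27 -1" --pt "-0.26 -0.85 0 -0.27 -1" --pt "-0.26 -0.85 0 -0.27 -1"

```text
clock: 9.48
position: [0.4417, 0.0717, 0.216]
ee_rot: [0.189, 0.982, 0.0, 0.0]
ft_force: [-1.1, 0.8, -1.6]
grip_width: 0.254
grasp_force: 53.1
```

carry_out --pt "-0.37 -0.42 0 -0.18 -1" --pt "-0.37 -0.42 0 -0.18 -1" --pt "-0.37 -0.42 0 -0.18 -1" --pt "-0.37 -0.42 0 -0.18 -1" --pt "-0.37 -0.42 0 -0.18 -1"

```text
clock: 10.1
position: [0.4695, -0.0066, 0.2159]
ee_rot: [0.142, 0.99, 0.0, 0.0]
ft_force: [0.5, -0.1, -0.4]
grip_width: 0.25
grasp_force: 53.2
```

Run:
```python
from h import *
def rect(P):
    (c,s,a)=cv2.minAreaRect((P[:,:2]*1000).astype(np.float32)); return np.round(c,1),np.round(s,1),round(a,1)
o=manip.get_obs();print(o["joint_pos"].round(2),o["grip_width"],o["clock"],w2s(pose()))
plan([(*s2w(-96,-99),.138,163.4),(*s2w(-64,-99),.138,163.4),(*s2w(-90,-99),.138,163.4)])
```

```text
[ 0.84  0.09 -0.94  1.87  0.07  1.22  1.15] 0.25000700723638863 10.1 [-99.34027174 -92.56787527]
from [ 0.4695 -0.0066  0.2159] 163.7
[-0.022, -0.043, 0.519, 0.01] rows>= 1.3
[-0.213, 0.0, 0.0, -0.0] rows>= 0.5
[0.173, 0.0, 0.0, -0.0] rows>= 0.4
```

carry_out --pt "-0.02 -0.04 0.3 0.01 -1" --pt "-0.02 -0.04 0.52 0.01 -1" --pt "-0.02 -0.04 0.52 0.01 -1" --pt "-0.06 -0.04 0.52 0.01 -1" --pt "-0.09 -0.04 0.52 0.01 -1" --pt "-0.11 -0.04 0.52 0.01 -1" --pt "-0.13 -0.04 0.52 0.01 -1" --pt "-0.15 -0.04 0.52 0.01 -1" --pt "-0.17 -0.04 0.52 0.01 -1" --pt "-0.18 -0.04 0.52 0.01 -1" --pt "-0.19 -0.04 0.52 0.01 -1" --pt "-0.2 -0.04 0.52 0.01 -1" --pt "-0.2 -0.04 0.52 0.01 -1"

```text
clock: 11.72
position: [0.4967, -0.0228, 0.1378]
ee_rot: [0.146, 0.989, -0.0, 0.0]
ft_force: [0.1, 0.4, -2.2]
grip_width: 0.251
grasp_force: 53.1
```

```bash
cat >> h.py <<'E'
def cass(c,zlo=.058,zhi=.072):
    W=cloud(c); z=W[...,2]; S=(W[...,:2]-O)@np.array([[np.cos(TH),-np.sin(TH)],[np.sin(TH),np.cos(TH)]])*1000
    m=(z>zlo)&(z<zhi)&(S[...,0]>-60)&(S[...,0]<47)&(abs(S[...,1])<155)
    for q in outline_of("dicing_cassette",c)[:3]:
        P=S[q["region"]&m]
        if len(P)>40: print("cass",round(q["conf"],2),len(P),cv2.minAreaRect(P.astype(np.float32)),"zmed",np.median(z[q["region"]&m]))
E
python3 - <<'E'
from h import *
for n in("top","scene"):
    c=camera(n); cass(c)
save(c,"p1.png",4,(240,140,390,280))
print(w2s(pose()),pose(),manip.get_obs()["ft_force"])
E
```

```text
cass 0.85 216 ((3.1206436157226562, -97.47068786621094), (83.36749267578125, 91.59710693359375), 0.04615886136889458) zmed 0.06132885217724628
[ -68.65464983 -100.29786206] (np.float64(0.496652766756923), np.float64(-0.022803870558158412), np.float64(0.13786758606481242), np.float64(163.2426148883428)) [-0.3027281   0.26790504 -0.57493189]
```

View pics/p1.png

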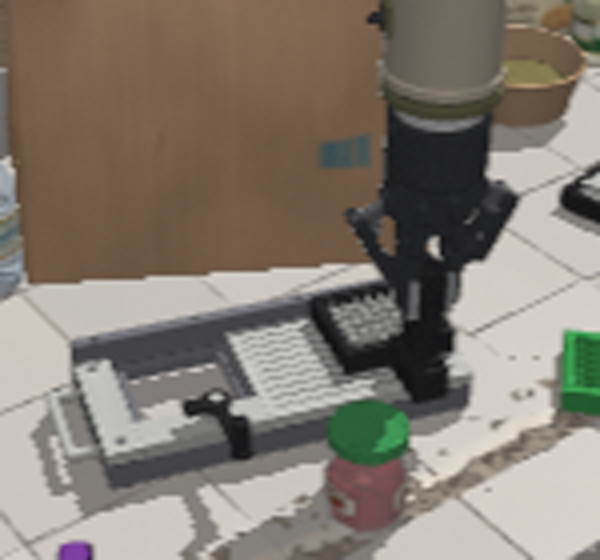

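The pusher's foot touches the cassette's near side at crop (415,360), and the cassette is almost at the rail and square. I'll push a few millimetres more while watching the force.

carry_out --pt "-0.01 0 0 0 -1" --pt "-0.02 0 0 0 -1" --pt "-0.025 0 0 0 -1" --pt "-0.025 0 0 0 -1"

```text
clock: 12.42
position: [0.5001, -0.0237, 0.1377]
ee_rot: [0.146, 0.989, 0.0, -0.0]
ft_force: [-1.6, 0.8, -0.8]
grip_width: 0.251
grasp_force: 53.1
```

Run:
```python
from h import *
c=camera("scene"); cass(c)
o=manip.get_obs(); print(w2s(pose()),o["ft_force"],o["torque"])
```

```text
cass 0.96 224 ((5.018241882324219, -99.05502319335938), (80.94125366210938, 95.87760925292969), 0.42644038796424866) zmed 0.06137243307375656
[ -65.12873994 -100.23249283] [-1.025266    0.53308118 -1.37359342] [ 0.26610346  0.39833581 -0.00622168]
```

carry_out --pt "-0.01 0 0 0 -1" --pt "-0.02 0 0 0 -1" --pt "-0.02 0 0 0 -1"

```text
clock: 12.9
position: [0.5019, -0.0241, 0.1374]
ee_rot: [0.145, 0.989, 0.0, -0.001]
ft_force: [-6.8, 3.2, 2.3]
grip_width: 0.25
grasp_force: 53.7
```

Run:
```python
from h import *
o=manip.get_obs(); print(w2s(pose()),o["ft_force"],o["torque"])
plan([(*s2w(-90,-100),.138,163.4),(*s2w(-90,-180),.15,163.4),(*s2w(0,-180),.138,163.4),(*s2w(0,-150),.138,163.4)])
```

```text
[ -63.25677674 -100.05738919] [-6.77136882  3.15493534  2.26112115] [ 0.72079427  1.75488701 -0.03606171]
from [ 0.5019 -0.0241  0.1374] 163.27
[0.178, -0.0, -0.004, -0.004] rows>= 0.4
[0.0, -0.533, -0.08, -0.0] rows>= 1.3
[-0.6, -0.0, 0.08, -0.0] rows>= 1.5
[0.0, 0.2, 0.0, -0.0] rows>= 0.5
```

carry_out --pt "0.18 0 0 0 -1" --pt "0.18 0 0 0 -1" --pt "0.18 -0.3 0 0 -1" --pt "0.18 -0.58 0 0 -1" --pt "0.18 -0.58 0 0 -1" --pt "-0.2 -0.58 0 0 -1" --pt "-0.48 -0.58 0 0 -1" --pt "-0.48 -0.58 0 0 -1" --pt "-0.48 -0.58 0 0 -1"

```text
clock: 14.02
position: [0.547, -0.1279, 0.1375]
ee_rot: [0.145, 0.989, 0.0, -0.0]
ft_force: [0.5, -0.4, -1.2]
grip_width: 0.251
grasp_force: 53.2
```

Run:
```python
from h import *
for n in("top","scene"):
    c=camera(n); cass(c)
save(c,"p2.png",4,(240,140,390,280))
o=manip.get_obs(); print(w2s(pose()),o["ft_force"],o["joint_pos"].round(2))
plan([(*s2w(8,-162),.138,163.4),(*s2w(8,-20),.138,163.4),(*s2w(8,10),.138,163.4)])
```

```text
cass 0.92 148 ((6.110935211181641, -97.77287292480469), (93.47330474853516, 81.48303985595703), 89.68458557128906) zmed 0.062408537913599106
cass 0.86 340 ((4.392311096191406, -98.72035217285156), (83.2603530883789, 94.40714263916016), 0.32219579815864563) zmed 0.06145348430834635
cass 0.68 44 ((-51.10277557373047, 65.91435241699219), (19.544221878051758, 35.04738235473633), 5.362284183502197) zmed 0.060572358326143785
[   9.3367971  -187.48650616] [-0.31235222 -0.22828696 -1.27479968] [ 0.83  0.41 -0.83  1.74  0.33  1.14  1.19]
from [ 0.5465 -0.1286  0.1381] 163.26
[0.009, 0.17, 0.001, -0.005] rows>= 0.4
[0.0, 0.947, -0.0, 0.0] rows>= 2.3
[0.0, 0.2, -0.0, 0.0] rows>= 0.5
```

View pics/p2.png

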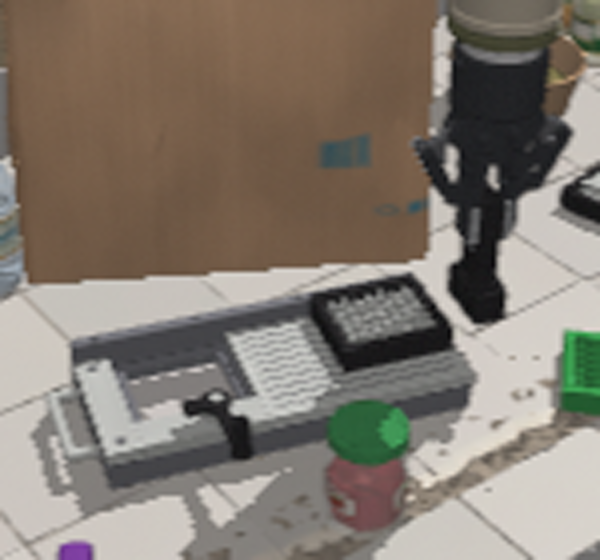

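The cassette is square at the rail at crop (380,320), and the pusher is behind it at (478,295). Now I'll push along the rail.

carry_out --pt "0 0.12 0 0 -1" --pt "0 0.16 0 0 -1" --pt "0 0.2 0 0 -1" --pt "0 0.25 0 0 -1" --pt "0 0.3 0 0 -1" --pt "0 0.36 0 0 -1" --pt "0 0.42 0 0 -1" --pt "0 0.48 0 0 -1" --pt "0 0.54 0 0 -1" --pt "0 0.6 0 0 -1" --pt "0 0.66 0 0 -1" --pt "0 0.72 0 0 -1" --pt "0 0.78 0 0 -1" --pt "0 0.84 0 0 -1" --pt "0 0.84 0 0 -1"

```text
clock: 16.1
position: [0.5834, -0.007, 0.1379]
ee_rot: [0.145, 0.989, 0.0, 0.0]
ft_force: [-0.8, 0.0, -0.5]
grip_width: 0.249
grasp_force: 53.2
```

Run:
```python
from h import *
for n in("top","scene"):
    c=camera(n); cass(c)
o=manip.get_obs(); print(w2s(pose()),o["ft_force"],o["joint_pos"].round(2))
```

```text
cass 0.73 133 ((6.086936950683594, 5.733951568603516), (90.33076477050781, 81.61042785644531), 89.85366821289062) zmed 0.06208985409502205
cass 0.58 393 ((4.498260498046875, 0.20162582397460938), (83.88797760009766, 99.94340515136719), 0.4896616041660309) zmed 0.06178308489976846
[ 10.20002948 -61.86802862] [-0.34455952  0.15059263 -1.26218309] [ 0.61  0.47 -0.84  1.68  0.37  1.17  0.95]
```

carry_out --pt "0 0.05 0 0 -1" --pt "0 0.1 0 0 -1" --pt "0 0.15 0 0 -1" --pt "0 0.2 0 0 -1" --pt "0 0.25 0 0 -1" --pt "0 0.3 0 0 -1" --pt "0 0.35 0 0 -1" --pt "0 0.39 0 0 -1" --pt "0 0.42 0 0 -1" --pt "0 0.44 0 0 -1" --pt "0 0.46 0 0 -1" --pt "0 0.46 0 0 -1"

```text
clock: 17.8
position: [0.6032, 0.0582, 0.1379]
ee_rot: [0.146, 0.989, 0.0, 0.0]
ft_force: [-0.5, -0.1, -0.9]
grip_width: 0.25
grasp_force: 53.2
```

Run:
```python
from h import *
for n in("top","scene"):
    c=camera(n); cass(c,.03,.075)
save(c,"p3.png",4,(240,140,390,280))
o=manip.get_obs(); print(w2s(pose()),o["ft_force"],o["joint_pos"].round(2))
```

```text
cass 0.75 247 ((-13.41775131225586, 97.393798828125), (110.29442596435547, 58.30244445800781), 45.01688003540039) zmed 0.050155883634060504
cass 0.82 538 ((4.389194488525391, 71.07170104980469), (93.508056640625, 84.65594482421875), 89.98330688476562) zmed 0.05284442053241623
[10.38809016  7.39602522] [-0.23745476  0.53390428 -0.79791126] [ 0.47  0.52 -0.84  1.62  0.41  1.19  0.82]
```

View pics/p3.png

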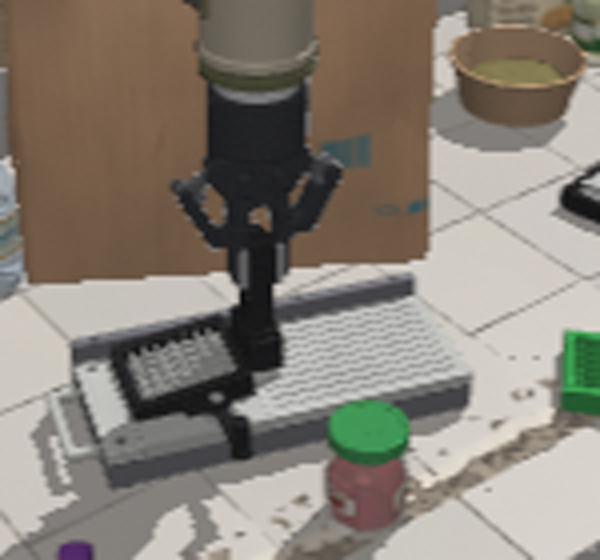

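The cassette is at the pocket, crop (180,370). I'll check whether its tail is down with a plane fit.

```bash
cat >> h.py <<'E'
def tilt(c):
    W=cloud(c); z=W[...,2]; S=(W[...,:2]-O)@np.array([[np.cos(TH),-np.sin(TH)],[np.sin(TH),np.cos(TH)]])*1000
    X,Y=S[...,0],S[...,1]
    for lo in range(22,122,12):
        m=(X>-36)&(X<44)&(Y>lo)&(Y<lo+12)&(z>.025)&(z<.08); v=z[m]
        if len(v): print(lo,len(v),np.round(np.percentile(v,[50,80,90])*1000,1))
E
python3 - <<'E'
from h import *
for n in("top","scene"): c=camera(n); print(n); tilt(c)
E
```

```text
top
34 10 [58.1 61.7 62.4]
46 15 [55.4 61.2 62.2]
58 22 [54.3 56.9 57.2]
70 33 [51.  54.4 55.6]
82 39 [50.5 54.  57.4]
94 45 [47.  50.6 52.7]
106 82 [48.1 51.2 53.8]
118 77 [40.5 45.3 47.3]
scene
22 80 [60.3 63.2 63.7]
34 73 [55.5 59.7 60.9]
46 59 [55.8 58.8 59.6]
58 65 [54.  56.6 58.2]
70 70 [52.2 55.7 57.4]
82 79 [50.4 53.3 55.1]
94 71 [48.4 51.6 52.9]
106 86 [50.5 52.5 53.4]
118 53 [41.6 43.  44.1]
```

The nose is down but the tail is still up, so I'll push a little further.

carry_out --pt "0 0.01 0 0 -1" --pt "0 0.015 0 0 -1" --pt "0 0.02 0 0 -1" --pt "0 0.02 0 0 -1"

```text
clock: 18.6
position: [0.604, 0.0609, 0.1378]
ee_rot: [0.146, 0.989, -0.0, 0.0]
ft_force: [-0.3, 0.3, -1.9]
grip_width: 0.252
grasp_force: 53.2
```

Run:
```python
from h import *
c=camera("scene"); tilt(c)
o=manip.get_obs(); print(w2s(pose()),o["ft_force"])
```

```text
22 101 [52.  62.8 68.7]
34 66 [47.3 49.7 50.8]
46 52 [46.7 49.5 51.2]
58 55 [46.6 50.3 51.3]
70 53 [48.  50.6 51.8]
82 72 [47.5 50.5 51.5]
94 71 [46.7 49.7 50.4]
106 65 [50.6 52.2 53.1]
118 76 [42.3 46.9 50.1]
[10.34182217 10.5741108 ] [-0.29565329 -0.89883134 -1.46446449]
```

The cassette has dropped flat, with its top at about 50 mm. Next I'll lift the pusher and push the knob in slicer +y with its foot held above the handle.

carry_out --pt "0 -0.03 0 0 -1" --pt "0 -0.04 -0.25 0 -1" --pt "0 -0.04 -0.51 0 -1" --pt "0 -0.04 -0.51 0 -1" --pt "0.4 0.1 -0.51 0 -1" --pt "0.73 0.1 -0.51 0 -1" --pt "0.73 0.1 -0.51 0 -1" --pt "0.73 0.1 -0.51 0 -1" --pt "0.73 0.1 -0.3 0 -1" --pt "0.73 0.1 -0.15 0 -1" --pt "0.73 0.1 -0.15 0 -1"

```text
clock: 20.02
position: [0.5032, 0.106, 0.1586]
ee_rot: [0.146, 0.989, 0.0, -0.002]
ft_force: [-0.1, -0.3, -1.1]
grip_width: 0.253
grasp_force: 53.2
```

Run:
```python
from h import *
c=camera("scene"); tilt(c); cass(c,.044,.06); save(c,"p4.png",4,(240,140,390,280))
W=cloud(c);P=W[(W[...,2]>.076)&(W[...,2]<.09)&(W[...,0]>.48)&(W[...,0]<.53)&(W[...,1]>.12)&(W[...,1]<.17)]; print("knob",len(P),w2s(np.median(P,0)))
o=manip.get_obs(); print(w2s(pose()),pose(),o["ft_force"],o["clock"])
```

```text
22 61 [51.  52.7 53.4]
34 65 [47.5 50.4 51.7]
46 55 [47.1 49.5 51.1]
58 57 [47.  50.2 51.8]
70 55 [48.3 50.3 51.6]
82 70 [46.6 49.7 50.4]
94 66 [46.7 49.4 50.8]
106 66 [50.7 52.1 53.1]
118 73 [42.9 46.  50. ]
cass 0.88 460 ((2.1445655822753906, 72.06053924560547), (96.54207611083984, 89.97347259521484), 89.20384216308594) zmed 0.04914141805913503
knob 35 [-114.05139404   53.69725705]
[-98.42136019  25.94213173] (np.float64(0.5041919539799414), np.float64(0.10667876817947862), np.float64(0.16070341594128698), np.float64(163.2130511396914)) [ 1.1768953  -0.42822382 -0.68806051] 20.125
```

View pics/p4.png

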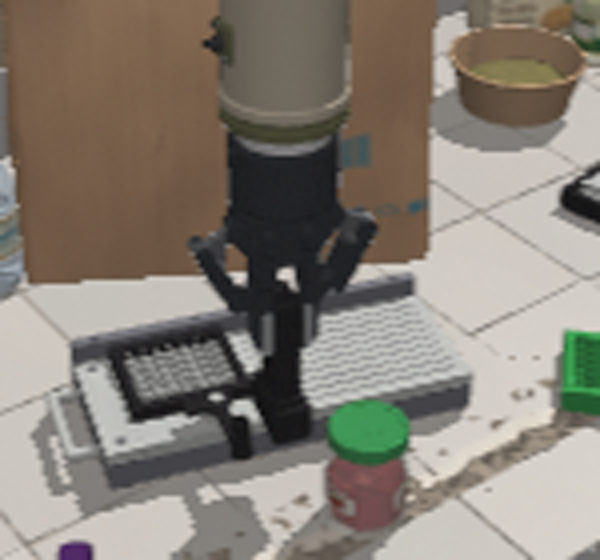

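The cassette is seated at crop (180,375), and the foot stands beside the knob at (285,420). Now I'll swing the lever: +y first, then round and +x.

carry_out --pt "0 0.06 0 0 -1" --pt "0 0.12 0 0 -1" --pt "0 0.18 0 0 -1" --pt "0 0.24 0 0 -1" --pt "0 0.3 0 0 -1" --pt "0 0.36 0 0 -1" --pt "0 0.4 0 0 -1" --pt "0 0.4 0 0 -1" --pt "0 0.36 0 0 -1" --pt "0.28 0.36 0 0 -1" --pt "0.28 0.36 0 0 -1" --pt "0.28 0.58 0 0 -1" --pt "0.28 0.58 0 0 -1"

```text
clock: 21.75
position: [0.4886, 0.2042, 0.1607]
ee_rot: [0.145, 0.989, 0.001, 0.0]
ft_force: [-0.9, -0.2, -0.8]
grip_width: 0.251
grasp_force: 53.3
```

carry_out --pt "-0.06 0 0 0 -1" --pt "-0.12 0 0 0 -1" --pt "-0.17 0.01 0 0 -1" --pt "-0.21 0.02 0 0 -1" --pt "-0.25 0.03 0 0 -1" --pt "-0.29 0.04 0 0 -1" --pt "-0.32 0.04 0 0 -1" --pt "-0.32 0.04 0 0 -1"

```text
clock: 22.75
position: [0.5364, 0.1937, 0.1603]
ee_rot: [0.146, 0.989, -0.0, 0.0]
ft_force: [-0.2, 0.4, -1.7]
grip_width: 0.248
grasp_force: 53.2
```

Run:
```python
from h import *
c=camera("scene"); save(c,"p5.png",4,(240,140,390,280))
o=manip.get_obs(); print(w2s(pose()),pose(),o["ft_force"],o["clock"])
```

```text
[-92.56638971 118.58462891] (np.float64(0.536269788138775), np.float64(0.19378746762525273), np.float64(0.16028720702773627), np.float64(163.22502404882664)) [ 1.08920061  0.79523532 -0.88532393] 22.8
```

View pics/p5.png

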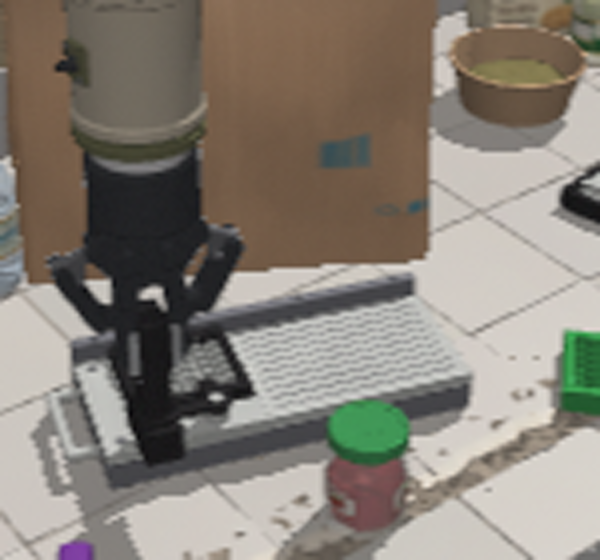

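The lever's handle now lies along the bed at crop (200,400), nearly shut. I'll press on in small steps until the stop.

carry_out --pt "-0.015 0 0 0 -1" --pt "-0.03 0 0 0 -1" --pt "-0.04 0 0 0 -1" --pt "-0.04 0 0 0 -1"

```text
clock: 23.3
position: [0.5412, 0.1926, 0.1602]
ee_rot: [0.145, 0.989, -0.0, -0.001]
ft_force: [-4.5, 0.6, 0.9]
grip_width: 0.249
grasp_force: 53.6
```

Run:
```python
from h import *
o=manip.get_obs(); print(w2s(pose()),o["ft_force"],o["torque"])
```

```text
[-87.50237725 118.8970815 ] [-4.52623395  0.56970408  0.8609853 ] [ 0.32472357  1.31360149 -0.10134794]
```

Firm stop force, so the lever is shut. Next I'll retreat and carry the pusher back.

carry_out --pt "-0.005 0 0 0 -1" --pt "-0.005 0 0 0 -1" --pt "0.2 0 0 0 -1" --pt "0.3 0 -0.2 0 -1" --pt "0.4 0.3 -0.3 0 -1" --pt "0.5 0.6 -0.3 0 -1" --pt "0.6 0.9 -0.3 0 -1" --pt "0.64 1 -0.3 0 -1" --pt "0.64 1 -0.3 0 -1"

```text
clock: 24.42
position: [0.493, 0.3642, 0.2051]
ee_rot: [0.145, 0.989, 0.0, 0.0]
ft_force: [0.4, -0.7, -1.4]
grip_width: 0.254
grasp_force: 53.2
```

Run:
```python
from h import *
for n in("top","scene"):
    c=camera(n); W=cloud(c);P=W[(W[...,2]>.074)&(W[...,2]<.09)&(W[...,0]>.5)&(W[...,0]<.62)&(W[...,1]>.11)&(W[...,1]<.22)]; print("knob",len(P),w2s(np.median(P,0)))
cass(c,.044,.06);tilt(c)
plan([(.505,.385,.098,163.2)])
```

```text
knob 15 [-51.03649064 116.75883976]
knob 25 [-53.40854993 117.08758799]
cass 0.96 374 ((5.740474700927734, 71.89180755615234), (95.92278289794922, 82.33856964111328), 89.95771026611328) zmed 0.04919724618120551
22 64 [50.9 52.7 53.3]
34 67 [46.6 50.1 52.3]
46 47 [47.9 50.3 52.2]
58 57 [46.5 50.8 54.7]
70 57 [47.9 50.9 52. ]
82 56 [47.5 50.7 51.5]
94 59 [47.4 50.2 51.5]
106 35 [50.9 52.3 52.4]
118 69 [41.9 43.7 48.9]
from [0.4941 0.3618 0.2052] 163.11
[-0.024, 0.169, 0.714, -0.003] rows>= 1.8
```

carry_out --pt "0 0.17 0.3 0 -1" --pt "0 0.17 0.6 0 -1" --pt "0 0.17 0.7 0 -1" --pt "0 0.17 0.72 0 -1" --pt "0 0.17 0.73 0 -1" --pt "0 0.17 0.74 0 -1" --pt "0 0.17 0.74 0 -1"

```text
clock: 25.45
position: [0.5008, 0.3882, 0.095]
ee_rot: [0.146, 0.989, 0.0, 0.0]
ft_force: [-0.1, 0.0, -0.9]
grip_width: 0.249
grasp_force: 53.2
```

carry_out --pt "0 0 0.005 0 -1" --pt "0 0 0.01 0 -1" --pt "0 0 0.015 0 -1" --pt "0 0 0.015 0 -1"

```text
clock: 25.95
position: [0.5004, 0.3886, 0.0941]
ee_rot: [0.146, 0.989, 0.0, 0.001]
ft_force: [-5.0, -3.8, 15.8]
grip_width: 0.258
grasp_force: 55.5
```

Contact with the worktop (16 N). I'll ease off slightly, open and leave upwards.

carry_out --pt "0 0 -0.008 0 -1" --pt "0 0 -0.008 0 -0.2" --pt "0 0 -0.008 0 0.2" --pt "0 0 -0.008 0 0.6" --pt "0 0 -0.008 0 0.6" --pt "0 0 -0.008 0 0.6" --pt "0 0 -0.008 0 0.6"

```text
clock: 26.82
position: [0.5004, 0.388, 0.0932]
ee_rot: [0.146, 0.989, -0.0, 0.0]
ft_force: [-0.2, -0.8, 0.1]
grip_width: 0.797
grasp_force: 0.0
```

carry_out --pt "0 0 -0.2 0 0.6" --pt "0 0 -0.5 0 0.6" --pt "0 0 -0.9 0 0.6" --pt "0 0 -0.9 0 0.6" --pt "0 0 -0.9 0 0.6" --pt "0 0 -0.9 0 0.6"

```text
clock: 27.58
position: [0.5002, 0.3875, 0.2268]
ee_rot: [0.146, 0.989, -0.001, -0.001]
ft_force: [-0.1, -0.4, 0.1]
grip_width: 0.799
grasp_force: 0.0
```

Run:
```python
from h import *
c=camera("scene"); save(c,"end.png",2,(120,120,420,360)); tilt(c)
for b in outline_of("pusher",c)[:3]:
    P=cloud(c)[b["region"]]; print(round(b["conf"],2),c["img"][b["region"]].mean(0).round(),np.nanpercentile(P,[2,50,98],axis=0).round(3).tolist())
o=manip.get_obs(); print(o["clock"],o["ft_force"])
```

```text
22 65 [50.8 52.3 52.5]
34 59 [47.2 49.6 50.5]
46 48 [47.7 50.4 52.4]
58 60 [47.3 50.9 54.7]
70 56 [48.1 50.7 51.8]
82 58 [48.3 50.2 51.6]
94 55 [47.4 50.3 52. ]
106 32 [50.3 51.7 51.9]
118 71 [41.7 47.2 50.8]
0.91 [ 92.  55. 112.] [[0.396, 0.293, 0.003], [0.411, 0.324, 0.056], [0.442, 0.341, 0.118]]
0.82 [132.  39.  38.] [[0.382, 0.44, 0.003], [0.398, 0.471, 0.055], [0.449, 0.494, 0.118]]
0.59 [40. 38. 39.] [[0.472, 0.374, 0.009], [0.485, 0.39, 0.058], [0.514, 0.405, 0.118]]
27.675 [ 0.18293092 -0.08498117 -0.20175649]
```

View pics/end.png

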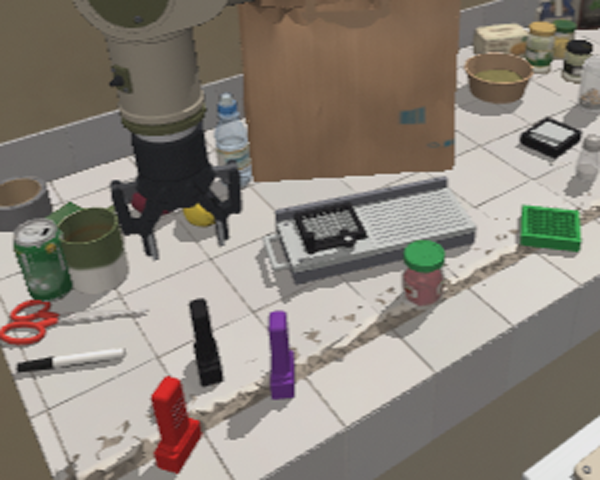

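The black pusher stands upright at crop (207,345). The cassette is seated under the shut lever at (330,230), and the jar, shaker and spare are undisturbed.

```bash
python3 -c "
from h import *
print(ticket.hand_in())"
```

```text
the job is handed in; nothing more can be done
None
```

I handed the job in at about 28 s: the cassette is seated in the pocket, the lever is shut over it, the pusher stands upright on the worktop clear of the slicer, and the jar, shaker and spare look undisturbed; no verdict came back.

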